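Close-pack the hexagonal screw pots in their tray

ROBOT

A 7-joint arm with a two-finger parallel gripper is mounted at the origin on the work surface. World frame = base frame: x ahead of the robot, y to its left, z up, the work surface at z = 0. Lengths are in mm, angles in rad, forces in N, time in s.
With the tool pointing down it reaches from about 400 to 900 mm from the base axis. Payload 5.5 kg.
Tool frame: the origin (TCP) lies at the very end of the fingers, on their centre line; the grasp point (between the pads) lies 19 mm behind it (ctrl.hold_point_z is the distance from the TCP to the grasp point, in mm); x points along the fingers, y is the direction in which the jaws open and shut, and the axes are right-handed (so a half turn about x gives the same grasp; the last joint's range is limited). The gripper opens to 92 mm and grips with 3 to 60 N. Pads are 19 mm wide; open, the fingers measure 130 mm over their backs; the gripper's body (75 mm by 190 mm) begins 47 mm behind the grasp point.
Start: joints at [1.515, 0.501, -0.427, 1.55, 0.221, 1.138, -0.21], TCP at [203.761, -617.237, 226.729] pointing down, gripper open.
Joint ranges: [-2.88, 2.88], [-0.31, 2.03], [-1.54, 1.56], [0.2, 2.42], [-1.41, 4.55], [0.19, 2.02], [-2.57, 2.57]. Speed limits (rad/s): [2.57, 2.57, 3.14, 3.14, 3.14, 3.14, 3.14].

INTERFACE

Orientations are given as [roll, pitch, yaw] about the fixed x, y, z axes, in that order (R = Rz(yaw) Ry(pitch) Rx(roll)).
In Python, from rig import ctrl, effector, eyes, ticket gives the robot as it stands. Calls block until the motion is done:
- ctrl.move_pose(position, orientation): joint-space move of the TCP to a pose.
- ctrl.servo_line(position, rot=None, max_speed=150, contact_N=None): straight line of the TCP; rot=None keeps the orientation; max_speed is the mean speed in mm/s. With contact_N (N) it stops when the force on the tool has changed by that much, and returns True; else False.
- ctrl.move_j(angles): joint-space move.
- effector.gripper_to(opening, strength=None): opening from 0.0 (shut) to 1.0 (fully open); strength is the grip in N (None keeps the last); returns when the fingers have stopped.
- ctrl.wait(seconds).
- ctrl.solve_ik(position, orientation): joint angles nearest the present ones, or None.
- ctrl.sense(): the state.
- eyes.get_image(name): name is "side" or "top"; returns the picture (400x640x3 uint8, red, green, blue); there is no depth.
- eyes.camera_info(name): a dict with "fov_y" (degrees; the focal length in pixels is half the picture's height over the tangent of half this angle, whatever the lens; pixels are square), "cx", "cy" (the principal point, pixels), "T" (4x4, takes a point from camera to world coordinates). Camera axes: x right, y down, z forward; pixel columns grow to the right and rows downward; lengths in mm; the calibration is good to about 2 mm. A picture is of the moment at which its call begins. camera_info takes no time and is no camera call.
A pose or a line that the arm cannot do raises ctrl.Unreachable and nothing moves.
- ticket.finish_job(): hands the job in, once; it reports no verdict.
The state is a dict: "clock": time; "joint_positions": joint angles; "qd": joint speeds; "tau": joint torques, N m; "position": TCP position; "ee_rot": TCP orientation; "wrist_force": force on the tool from outside, world axes, zero at the start; "wrist_torque": the same for the moment, N m; "finger_gap": opening from 0.0 (shut) to 1.0 (fully open).
Only numpy, scipy, OpenCV 4.12 (cv2) and the standard library are available. Lean on these libraries where they do the work, as an engineer would, in place of code of your own. Each camera call takes 0.05 s, during which the arm holds its last target.

TASK

Pick up the two loose hexagonal screw pots from the bench and pack them into the steel tray as a second row, nested in the two hollows of the row of three that already stands along its wall, so that all five stand upright on the tray floor, close-packed like a honeycomb with their flat faces touching and no gaps. Keep every pot upright all the while, leave the row of three standing against its wall, and do not disturb the power board, the speaker box, the tape roll or the screwdriver.

Things in the scene. Friction and masses are not known exactly. Their poses are not given: they have to be found in the camera images.
- tray: Plain steel tray, fixed. Outside 153 (own x) by 158 mm (own y) plus a 5 mm lip round the rim; inside 147 by 152 mm; walls 22 mm high, floor 4 mm thick, pots stand on it. Origin: centre of its underside. The row of three runs along its y, against the wall on its +x side (far from the robot), with 2 mm spare in all between the y walls; the -x half is empty (room for rows of 2 and 3).
- pot_a_mid (a point): Loose white plastic hexagonal pot with round black cap, on the bench to the robot's left. About 120-220 g. Body 50 mm across flats, 57.7 across corners, 58 high; cap 41 mm across, 12 high; 70 mm high in all. Point: its centre, half-way up. z up; vertical edges on its own +x and -x, so flats face 30, 90, 150, ... degrees from its x. Smooth plastic: slides on the tray when pushed with about 0.5 N.
- pot_b_mid (a point): Second loose pot, the same as pot_a, standing on the bench to the robot's right.
- row_left_mid (a point): The tray's +y end pot of the row of three, same make, size and axes as pot_a, standing in the tray with the tray's yaw. Point: its centre, half-way up. In the tray's frame near x = 44 mm, y = +50 mm. The hollow between it and row_centre lies 43.3 mm from the row's line toward the tray's -x, half-way between them; a pot there with the tray's yaw touches both, 50 mm between centres.
- row_centre_mid (a point): The centre pot of the row of three, same make, size and axes as pot_a, standing in the tray with the tray's yaw. Point: its centre, half-way up. In the tray's frame near x = 44 mm, y = 0 mm.
- row_right_mid (a point): The tray's -y end pot of the row of three, same make, size and axes as pot_a, standing in the tray with the tray's yaw. Point: its centre, half-way up. In the tray's frame near x = 44 mm, y = -50 mm. The second hollow lies between it and row_centre, likewise; pots in both hollows also touch each other.
- power_board: TV power-supply board lying on the bench, tan, 120 by 170 mm and 36 mm high with aluminium heat sinks, beyond the tray. Origin: centre of its underside. Leave alone.
- speaker_box: Black TV speaker box lying on the bench, about 230 by 66 mm and 42 mm high, to the right of pot_b. Origin: centre of its underside. Leave alone.
- tape_roll: Roll of tape lying flat, 96 mm in diameter, 24 mm high, beyond the tray to the right. Origin: centre of its underside. Leave alone.
- screwdriver: Black-handled screwdriver, 190 mm long, under 35 mm high, lying across the bench between the robot and the tray. Origin: under the middle of its length. Leave alone.
There are look-alikes about, which are no part of the job. What is shaped like the part that bears row_left_mid but orange or red is not meant.

How it is judged (in metres and radians):
At the end, for the whole second after the job is handed in: One loose pot in each hollow of the row: all seven neighbouring pairs have centres under 52.5 mm apart (gaps under 2.5 mm); all five stand on the tray floor (within 3 mm), tilted under 0.06 rad; the row is still within about 5 mm of its wall. Either pot may take either hollow (horizontal distance between row_left_mid and row_centre_mid below 0.0525 m and horizontal distance between row_centre_mid and row_right_mid below 0.0525 m and horizontal distance between pot_a_mid and pot_b_mid below 0.0525 m and ((horizontal distance between pot_a_mid and row_left_mid below 0.0525 m and horizontal distance between each of pot_a_mid, pot_b_mid and row_centre_mid below 0.0525 m and horizontal distance between pot_b_mid and row_right_mid below 0.0525 m) or (horizontal distance between pot_b_mid and row_left_mid below 0.0525 m and horizontal distance between each of pot_b_mid, pot_a_mid and row_centre_mid below 0.0525 m and horizontal distance between pot_a_mid and row_right_mid below 0.0525 m)) and z of row_left_mid in the frame of tray between 0.036 and 0.042 m and angle between each of row_left_mid, row_centre_mid, row_right_mid, pot_a_mid, pot_b_mid's own z axis and vertical below 0.06 rad and z of row_centre_mid in the frame of tray between 0.036 and 0.042 m and z of row_right_mid in the frame of tray between 0.036 and 0.042 m and z of pot_a_mid in the frame of tray between 0.036 and 0.042 m and z of pot_b_mid in the frame of tray between 0.036 and 0.042 m and x of each of row_left_mid, row_centre_mid, row_right_mid in the frame of tray above 0.04 m); the robot touches nothing.
It fails at once if a pot is tipped over (more than 0.6 rad) (angle between any of row_left_mid, row_centre_mid, row_right_mid, pot_a_mid, pot_b_mid's own z axis and vertical above 0.6 rad).
It fails at once if the TV power-supply board is disturbed (moved more than 15 mm) (distance of power_board from where it was at the start of the episode above 0.015 m).
It fails at once if the speaker box is disturbed (moved more than 15 mm) (distance of speaker_box from where it was at the start of the episode above 0.015 m).
It fails at once if the tape roll is disturbed (moved more than 15 mm) (distance of tape_roll from where it was at the start of the episode above 0.015 m).
It fails at once if the screwdriver is disturbed (moved more than 15 mm) (distance of screwdriver from where it was at the start of the episode above 0.015 m).
It also fails if it takes over 72 s, if anything falls off the work surface, if the arm or the gripper's body presses on something with over 40 N, if the wrist force passes 120 N, or if a joint passes its speed limit or range.

## Working session

There is one attempt and no reset: what is moved stays moved. The work goes in short steps, each a Python script; the robot and the scene stay as the last script left them, time stands still between calls to the robot, and variables do not carry over. Pictures are saved under pics/ and viewed, and the job is handed in when it is done.

```bash
ls; mkdir -p pics
python3 - <<'E'
from rig import ctrl, effector, eyes, ticket
import cv2
for n in("top","side"):
    im=eyes.get_image(n); cv2.imwrite(f"pics/{n}0.png",im[:,:,::-1]); print(n,eyes.camera_info(n))
print(ctrl.sense())
E
```

```text
pics
top {'fov_y': 44.77562646880089, 'cx': 318.81372185367815, 'cy': 195.7745330674327, 'T': array([[ 4.39006775e-03, -9.87727981e-01,  1.56122266e-01,
         3.55309932e+02],
       [-9.99944020e-01, -5.83909188e-03, -8.82393318e-03,
        -1.11303832e+02],
       [ 9.62725797e-03, -1.56074789e-01, -9.87698323e-01,
         1.43112200e+03],
       [ 0.00000000e+00,  0.00000000e+00,  0.00000000e+00,
         1.00000000e+00]])}
side {'fov_y': 50.65603811294084, 'cx': 319.59526026354206, 'cy': 204.3373202946286, 'T': array([[-7.96997667e-01, -4.00488124e-01,  4.52110585e-01,
         4.50914554e+01],
       [-6.03544011e-01,  4.99574474e-01, -6.21417711e-01,
         6.07413043e+02],
       [ 2.30075057e-02, -7.68137102e-01, -6.39871900e-01,
         8.01697743e+02],
       [ 0.00000000e+00,  0.00000000e+00,  0.00000000e+00,
         1.00000000e+00]])}
{'clock': 0.1, 'joint_positions': array([ 1.51518085,  0.50174419, -0.42679432,  1.55134532,  0.22081068,
        1.13828074, -0.21029128]), 'qd': array([ 0.00017762, -0.00317575, -0.00136991, -0.00389706, -0.0004852 ,
       -0.00087757,  0.0009914 ]), 'tau': array([-1.05220161e-02, -5.67862773e+01, -5.83856776e+00, -2.79915833e+01,
       -6.91162515e-02,  2.40703637e-02,  7.91812090e-05]), 'position': array([ 203.49479537, -616.66747891,  225.78715826]), 'ee_rot': array([-1.5980767 ,  1.56907175,  1.86238138]), 'wrist_force': array([ 0.2666064 , -0.25153564, -0.5236442 ]), 'wrist_torque': array([-0.03159397, -0.02335104,  0.01776524]), 'finger_gap': 0.999814874104168}
```

View pics/top0.png

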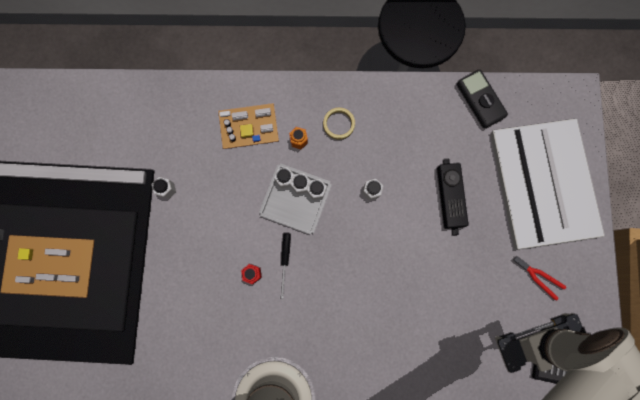

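View pics/side0.png

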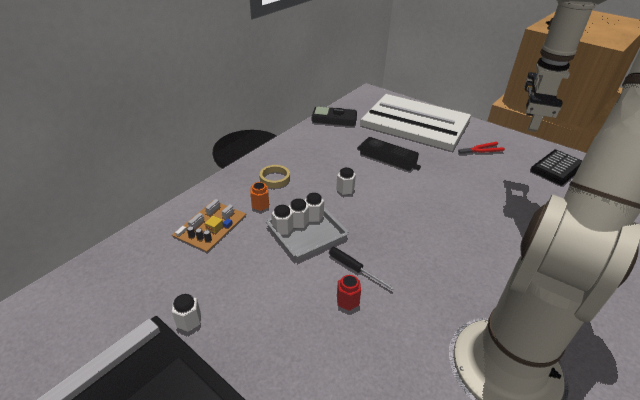

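Top view: loose white pots at (162,187), which is pot_a, and (374,189), which is pot_b. The white row of three is in the tray at (284,176), (300,182) and (317,188). The look-alikes are the orange pot at (298,137) and the red one at (251,274), and both are excluded by colour. I'll enlarge to confirm.

Run:
```python
import cv2,numpy as np
t=cv2.imread('pics/top0.png'); s=cv2.imread('pics/side0.png')
def c(im,x,y,w,h,k): return cv2.resize(im[y:y+h,x:x+w],None,fx=k,fy=k,interpolation=cv2.INTER_CUBIC)
A=np.hstack([c(t,140,165,50,45,8),c(t,350,165,50,45,8)])
cv2.imwrite('pics/c1.png',A)
A=np.hstack([c(s,160,280,50,65,8),c(s,330,155,50,65,8)]); cv2.imwrite('pics/c2.png',A)
cv2.imwrite('pics/c3.png',c(t,250,155,90,85,7)); cv2.imwrite('pics/c4.png',c(s,255,175,110,90,7))
```

```text
(no output)
```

View pics/c1.png

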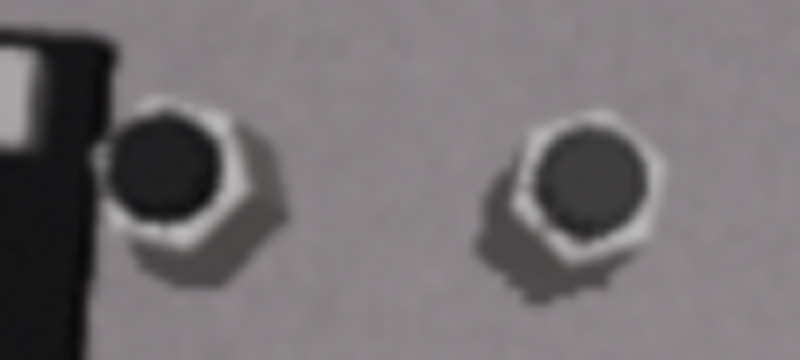

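View pics/c2.png

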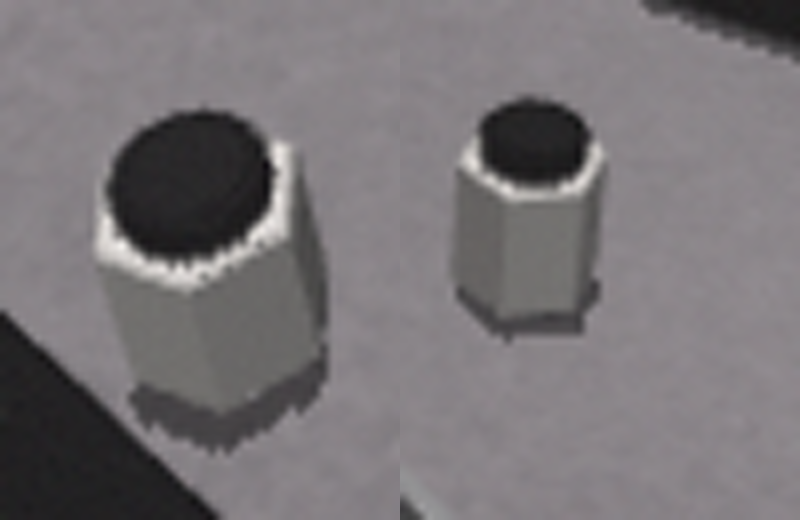

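View pics/c3.png

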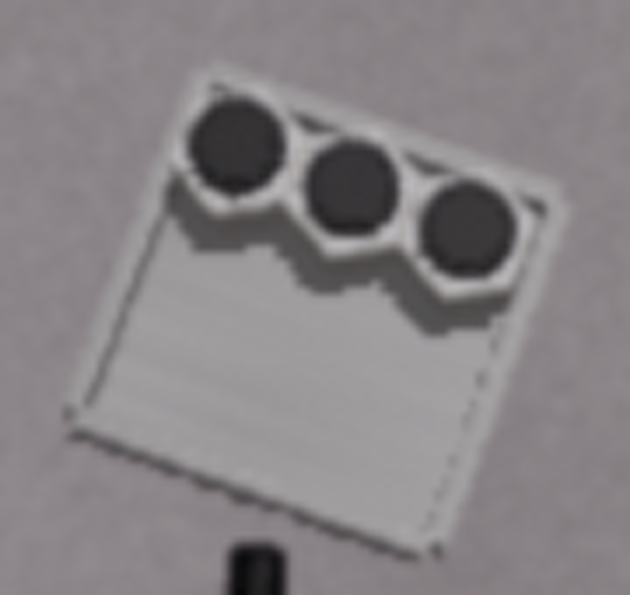

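View pics/c4.png

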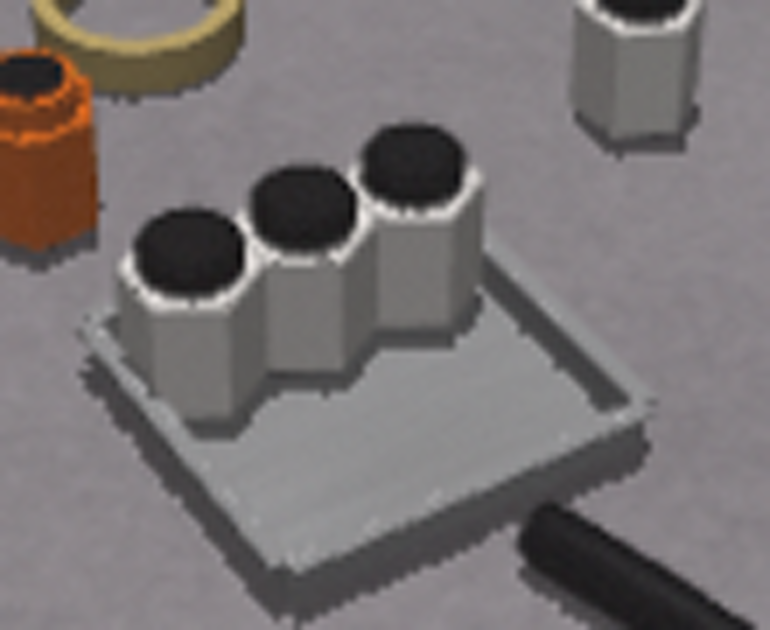

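The crops confirm it: both loose white pots and the white row are clearly distinct from the orange and red ones, and pot_a stands about 15 mm clear of the black panel. Next I'll measure the caps, yaws and tray.

```bash
cat > h.py <<'E'
import numpy as np, cv2
from rig import ctrl, effector, eyes, ticket
def cam(n):
    i=eyes.camera_info(n); f=200/np.tan(np.radians(i['fov_y'])/2); return f,i['cx'],i['cy'],np.array(i['T'])
def to_world(n,uv,z):
    f,cx,cy,T=cam(n); uv=np.atleast_2d(np.array(uv,float))
    d=np.c_[(uv[:,0]-cx)/f,(uv[:,1]-cy)/f,np.ones(len(uv))]@T[:3,:3].T
    o=T[:3,3]; s=(z-o[2])/d[:,2]; return o+d*s[:,None]
def to_pix(n,P):
    f,cx,cy,T=cam(n); q=(np.atleast_2d(P)-T[:3,3])@T[:3,:3]
    return np.c_[f*q[:,0]/q[:,2]+cx,f*q[:,1]/q[:,2]+cy]
def rect(n,im,c,z,half=60,k=4):
    """orthophoto of plane z round c: row=-x, col=-y, k px/mm"""
    g=np.arange(-half,half,1/k); X,Y=np.meshgrid(c[0]-g,c[1]-g,indexing='ij')
    p=to_pix(n,np.c_[X.ravel(),Y.ravel(),np.full(X.size,z)]).astype(np.float32)
    return cv2.remap(im,p[:,0].reshape(X.shape),p[:,1].reshape(X.shape),cv2.INTER_CUBIC)
def cap(n,im,c,z,k=4,thr=105):
    """cap centre on plane z near guess c, by dark blob nearest to guess"""
    r=rect(n,im,c,z,40,k); g=cv2.cvtColor(r,cv2.COLOR_RGB2GRAY)
    m=(g<thr).astype(np.uint8); m=cv2.morphologyEx(m,cv2.MORPH_OPEN,np.ones((9,9)))
    cs,_=cv2.findContours(m,cv2.RETR_EXTERNAL,cv2.CHAIN_APPROX_NONE)
    best=None
    for q in cs:
        (u,v),rad=cv2.minEnclosingCircle(q); a=cv2.contourArea(q)
        if a<600*k*k or a>2200*k*k: continue
        M=cv2.moments(q); u,v=M['m10']/M['m00'],M['m01']/M['m00']
        d=np.hypot(u-40*k,v-40*k)
        if best is None or d<best[0]: best=(d,np.array([c[0]+40-v/k,c[1]+40-u/k]),np.sqrt(a/np.pi)/k*2)
    return (best[1],best[2]) if best else None
def both(c,z,ims=None):
    out=[]
    for n in('top','side'):
        r=cap(n,ims[n],c,z)
        if r is None: out.append(None); continue
        r=cap(n,ims[n],r[0],z) or r
        out.append(r)
    return out
E
python3 - <<'E'
from h import *
ims={n:cv2.imread(f'pics/{n}0.png')[:,:,::-1].copy() for n in('top','side')}
P=dict(a=((162,187),70),b=((374,189),70),l=((284,176),74),c=((300,182),74),r=((317,188),74))
for k,(uv,z) in P.items():
    g=to_world('top',uv,z)[0][:2]; res=both(g,z,ims)
    print(k,[(x[0].round(1),round(x[1],1)) if x else None for x in res])
    if k in 'ab' and res[0]:
        for n,rr in zip(('top','side'),res):
            r=rect(n,ims[n],rr[0],58,50,4); cv2.imwrite(f'pics/r_{k}_{n}.png',r[:,:,::-1])
# tray lip
for n,c in(('top',(0,0)),('side',(0,0))):
    g=to_world('top',[(295,199)],26)[0][:2]
    r=rect(n,ims[n],g,26,110,3); cv2.imwrite(f'pics/rt_{n}.png',r[:600,:,::-1][:,:]); print(g)
import os
ii=[cv2.imread(f'pics/r_{k}_{n}.png') for k in 'ab' for n in('top','side')]
cv2.imwrite('pics/r_ab.png',cv2.resize(np.vstack([np.hstack(ii[:2]),np.hstack(ii[2:])]),(600,600)))
cv2.imwrite('pics/rt.png',cv2.resize(np.hstack([cv2.imread(f'pics/rt_{n}.png') for n in('top','side')]),(800,364)))
E
```

```text
a [(array([574.8, 304.3]), np.float64(37.0)), (array([591.2, 331.8]), np.float64(45.7))]
b [(array([ 595.4, -278.4]), np.float64(39.8)), (array([ 590.6, -272.8]), np.float64(49.6))]
l [(array([627.9, -22.2]), np.float64(39.9)), (array([622.3, -16.6]), np.float64(48.0))]
c [(array([610.6, -69. ]), np.float64(39.4)), (array([605.4, -63.2]), np.float64(48.5))]
r [(array([ 593.8, -116. ]), np.float64(39.6)), (array([ 588.6, -110.7]), np.float64(48.5))]
[567.44779671 -54.22800003]
[567.44779671 -54.22800003]
```

View pics/r_ab.png

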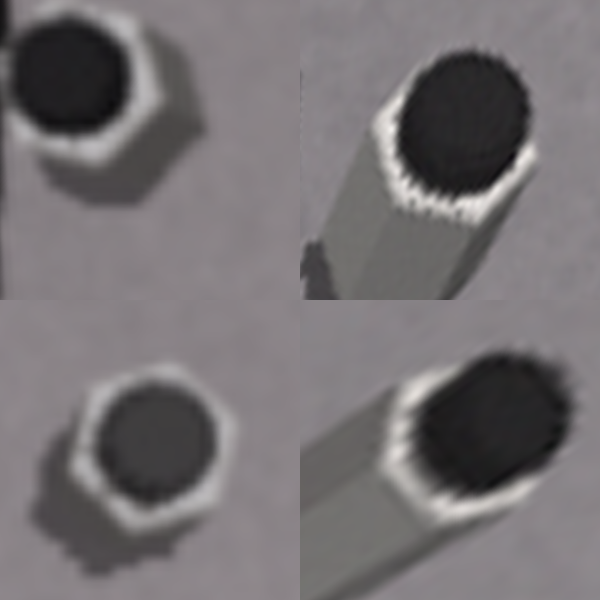

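View pics/rt.png

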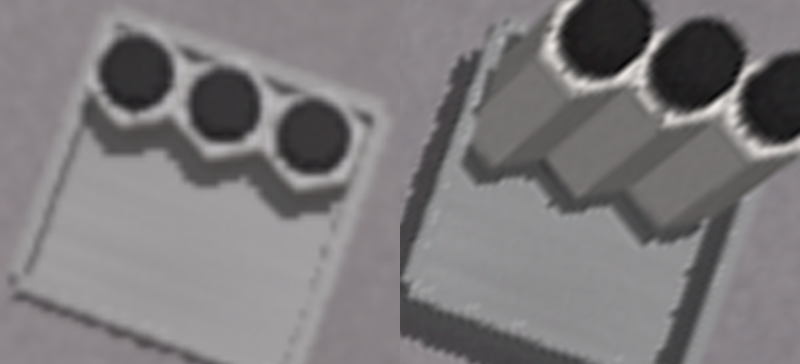

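Run:
```python
from h import *
ims={n:cv2.imread(f'pics/{n}0.png')[:,:,::-1].copy() for n in('top','side')}
P=dict(a=((160.6,185.6),64,60),b=((374,188),64,80),l=((284,176),68,80),c=((300,182),68,80),r=((317,188),68,80))
for k,(uv,z,t) in P.items():
    g=to_world('top',uv,z)[0][:2]; pos={}
    for n in('top','side'):
        r=cap(n,ims[n],g,z,thr=t)
        if r: r=cap(n,ims[n],r[0],z,thr=t)
        pos[n]=r; print(k,n,r and (r[0].round(1),round(r[1],1)))
    if k in 'ab' and pos['top']:
        c=(pos['top'][0])
        for n in('top','side'):
            r=rect(n,ims[n],c,58,40,4); g=cv2.cvtColor(r,cv2.COLOR_RGB2GRAY).astype(np.uint8)
            # outer rim radius: outermost bright pixel along ray
            pol=cv2.warpPolar(g,(160,360),(160,160),160,cv2.INTER_LINEAR) # row=deg, image angle cw from +u
            m=pol[:,80:145]>(165 if n=='top' else 175)
            rad=np.array([80+np.nonzero(x)[0].max() if x.any() else np.nan for x in m])
            ok=~np.isnan(rad); th=np.radians(np.arange(360))
            A=np.c_[np.ones(360),np.cos(th),np.sin(th),np.cos(6*th),np.sin(6*th)]
            co=np.linalg.lstsq(A[ok],rad[ok],rcond=None)[0]
            ph=np.degrees(np.arctan2(co[4],co[3]))/6
            # image dir (cos,sin) u right=-y, v down=-x ; world angle: x=-sin, y=-cos -> ang = -90 - th
            print('  yaw',n,(-90-ph)%60,'amp',np.hypot(*co[3:])/4,'off mm',(co[1:3]/4).round(1),'meanr',co[0]/4,ok.sum())
# lip corners, top view
```

```text
a top (array([598. , 329.5]), np.float64(38.0))
a side (array([595.5, 329.6]), np.float64(43.6))
  yaw top 18.116002086299005 amp 1.6239768287375518 off mm [ 0.2 -0.6] meanr 24.49719798879496 137
  yaw side 17.764748938409355 amp 1.2254301127979481 off mm [-0.7  3.2] meanr 24.966976604362365 204
b top (array([ 596.4, -279.2]), np.float64(37.7))
b side (array([ 594.9, -279.8]), np.float64(47.7))
  yaw top 46.504025796829225 amp 2.1319149079492683 off mm [ 0.9 -1. ] meanr 24.116226471839497 148
  yaw side 48.735365457893664 amp 1.351560320764588 off mm [-1.2  2.5] meanr 24.957388588683934 178
l top (array([628.8, -21.9]), np.float64(37.9))
l side (array([626.9, -21.7]), np.float64(46.6))
c top (array([611.5, -68.9]), np.float64(37.5))
c side (array([609.8, -68.8]), np.float64(46.9))
r top (array([ 594.6, -116.1]), np.float64(37.5))
r side (array([ 592.9, -116.4]), np.float64(46.8))
```

```bash
cat >> h.py <<'E'
C=np.array([610.6,-68.9]); TH=np.radians(-19.9)
ex=np.array([np.cos(TH),np.sin(TH)]); ey=np.array([-np.sin(TH),np.cos(TH)])
def tr(x,y): return C+(x-44)*ex+y*ey
def rot(jaw_deg,prefer=None):
    """tool down, jaws along jaw_deg; pick the half-turn with least joint motion"""
    q0=ctrl.sense()['joint_positions']; s=ctrl.sense()['position']
    best=None
    for h in(0,180):
        o=[0,np.pi/2,np.radians((jaw_deg-90+h+180)%360-180)]
        q=ctrl.solve_ik(list(prefer) if prefer is not None else list(s),o)
        if q is None: continue
        d=np.abs(np.array(q)-q0).max()
        if best is None or d<best[0]: best=(d,o,np.round(q,2))
    print('rot',best); return best[1]
def st(msg=''):
    s=ctrl.sense(); print(msg,'t=%.1f'%s['clock'],s['position'].round(1),'F',s['wrist_force'].round(1),'gap %.1f'%(92*s['finger_gap']))
def shot(tag):
    for n in('top','side'): cv2.imwrite(f'pics/{n}_{tag}.png',eyes.get_image(n)[:,:,::-1])
E
python3 - <<'E'
from h import *
p=[595.7,-279.5]
for j in(17,77,-43): rot(j,p+[140])
o=rot(17,p+[140])
ctrl.move_pose(p+[140],o); st('above')
ctrl.servo_line(p+[32],max_speed=120); st('down')
shot('b1')
effector.gripper_to(0.0,20); st('grip')
E
```

```text
rot (np.float64(0.5700588945402397), [0, 1.5707963267948966, np.float64(-1.2740903539558606)], array([ 0.95,  0.71, -0.81,  1.59,  0.57,  1.09,  0.28]))
rot (np.float64(1.4174084584362536), [0, 1.5707963267948966, np.float64(2.91469985083053)], array([ 0.72,  0.61, -0.45,  1.6 ,  0.3 ,  1.  , -1.63]))
rot (np.float64(0.6671562488430888), [0, 1.5707963267948966, np.float64(-2.321287905152458)], array([ 0.85,  0.66, -0.65,  1.6 ,  0.45,  1.04, -0.68]))
rot (np.float64(0.5700588945402397), [0, 1.5707963267948966, np.float64(-1.2740903539558606)], array([ 0.95,  0.71, -0.81,  1.59,  0.57,  1.09,  0.28]))
above t=2.0 [ 594.8 -282.   140. ] F [-0.3 -0.7 -0. ] gap 91.8
down t=3.0 [ 596.5 -279.6   32.9] F [-0.  -0.8  0.5] gap 92.2
grip t=3.9 [ 595.6 -279.5   31.9] F [-0.9 -0.7  0.6] gap 50.1
```

Run:
```python
from h import *
ctrl.servo_line([595.7,-279.5,150],max_speed=150); st('lift')
t=list(tr(-6,-25)); o=rot(70.1,t+[150])
ctrl.move_pose(t+[150],o); st('over')
ctrl.servo_line(t+[45],max_speed=120); st('pre')
hit=ctrl.servo_line(t+[33],max_speed=25,contact_N=2.5); st('hit %s'%hit)
shot('b2')
```

```text
lift t=4.8 [ 594.8 -279.5  148.9] F [-0.2  0.3 -2.9] gap 49.9
rot (np.float64(0.4892326565640617), [0, 1.5707963267948966, np.float64(-0.3473205211468717)], array([ 0.88,  0.65, -1.07,  1.84,  0.65,  1.06,  0.77]))
over t=5.7 [555.3 -77.1 149.4] F [-0.1 -0.3 -2.1] gap 49.8
pre t=6.7 [555.8 -75.2  45.7] F [ 0.8 -0.1 -2.2] gap 49.7
hit True t=7.1 [555.5 -75.7  35.3] F [ 0.2 -0.1  3.2] gap 50.1
```

Run:
```python
import cv2,numpy as np
t=cv2.imread('pics/top_b2.png')[140:250,230:370]; s=cv2.imread('pics/side_b2.png')[120:280,230:400]
cv2.imwrite('pics/v1.png',np.hstack([cv2.resize(t,(400,314)),cv2.resize(s,(334,314))]))
```

```text
(no output)
```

View pics/v1.png

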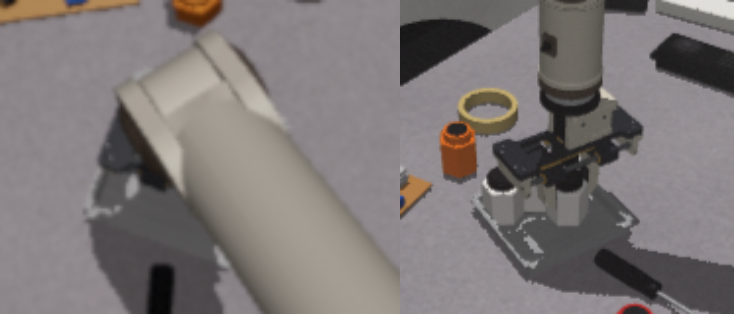

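```bash
python3 - <<'E'
from h import *
t=list(tr(-6,-25))
effector.gripper_to(0.66); st('rel')
ctrl.servo_line(t+[110],max_speed=150); st('up')
shot('b3')
effector.gripper_to(0.22)
p=tr(-48,-25)
ctrl.servo_line(list(p)+[110],max_speed=150)
ctrl.servo_line(list(p)+[24],max_speed=120); st('behind')
q=tr(-28,-25)
hit=ctrl.servo_line(list(q)+[24],max_speed=20,contact_N=4); st('push %s'%hit)
s=ctrl.sense()['position'][:2]-C; print('tray xy',44+s@ex,s@ey)
shot('b4')
E
python3 - <<'E'
import cv2,numpy as np
t=cv2.imread('pics/side_b3.png')[120:280,230:400]; s=cv2.imread('pics/side_b4.png')[120:280,230:400]
cv2.imwrite('pics/v2.png',np.hstack([cv2.resize(t,(400,376)),cv2.resize(s,(400,376))]))
E
```

```text
rel t=7.7 [554.1 -75.7  34.5] F [ 0.3 -0.1 -0.4] gap 60.7
up t=8.3 [554.6 -75.8 109.6] F [ 0.3 -0.1 -0.1] gap 61.2
behind t=10.5 [516.2 -60.8  24.4] F [-0.3 -0.3  0.1] gap 20.1
push True t=11.3 [530.5 -66.9  23.4] F [-0.1 -0.4 -0.2] gap 19.9
tray xy -32.04559003638629 -25.368991691110644
```

View pics/v2.png

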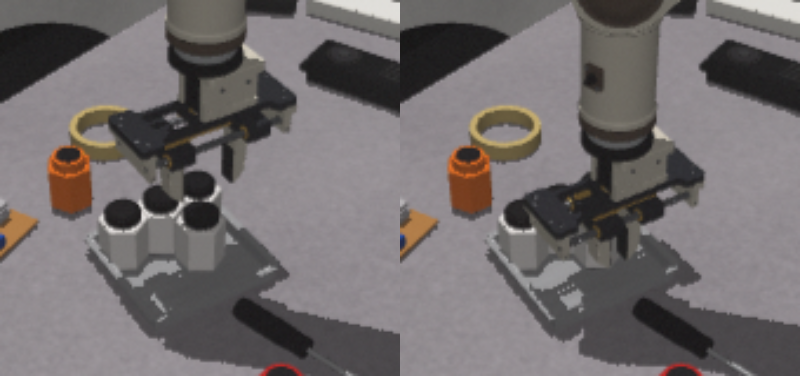

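Run:
```python
from h import *
p=tr(-46,-25)
ctrl.servo_line(list(p)+[24],max_speed=60)
ctrl.servo_line(list(p)+[150],max_speed=200)
effector.gripper_to(1.0)
a=[596.8,329.5]
for j in (-12,48): o=rot(j,a+[150])
o=rot(-12,a+[150])
ctrl.move_pose(a+[150],o); st('above a')
shot('a1')
ims={n:cv2.imread(f'pics/{n}_a1.png')[:,:,::-1].copy() for n in('top','side')}
for k,g in dict(b=tr(.7,-25),l=tr(44,50),c=tr(44,0),r=tr(44,-50)).items():
  for n in ims:
    r=cap(n,ims[n],g,68,thr=80); 
    if r: d=r[0]-C; print(k,n,r[0].round(1),(44+d@ex).round(1),(d@ey).round(1))
t=cv2.resize(ims['top'][130:250,230:370,::-1],None,fx=3,fy=3); s=cv2.resize(ims['side'][160:280,240:380,::-1],None,fx=2.7,fy=2.7)
cv2.imwrite('pics/v3.png',np.hstack([t[:324],s[:324]]))
```

```text
rot (np.float64(0.993068124735527), [0, 1.5707963267948966, np.float64(1.361356816555577)], array([ 0.19,  1.01, -1.3 ,  1.51,  0.98,  1.37,  1.75]))
rot (np.float64(0.9004138209997935), [0, 1.5707963267948966, np.float64(-0.7330382858376184)], array([ 0.02,  0.77, -0.89,  1.52,  0.63,  1.16, -0.15]))
rot (np.float64(0.993068124735527), [0, 1.5707963267948966, np.float64(1.361356816555577)], array([ 0.19,  1.01, -1.3 ,  1.51,  0.98,  1.37,  1.75]))
above a t=15.3 [597.6 327.9 149.9] F [ 0.6 -0.7  0.4] gap 92.3
l top [628.8 -21.9] 45.1 50.4
l side [626.8 -21.7] 43.2 49.9
c top [612.2 -69.2] 45.6 0.3
c side [610.7 -69.3] 44.2 -0.3
r top [ 594.5 -116.1] 45.0 -49.9
```

View pics/v3.png

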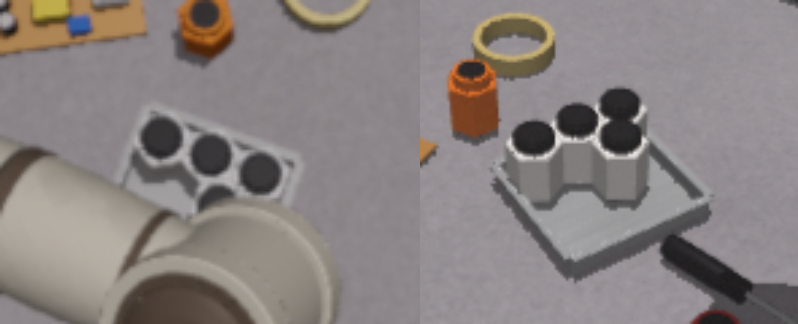

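View pics/side_a1.png

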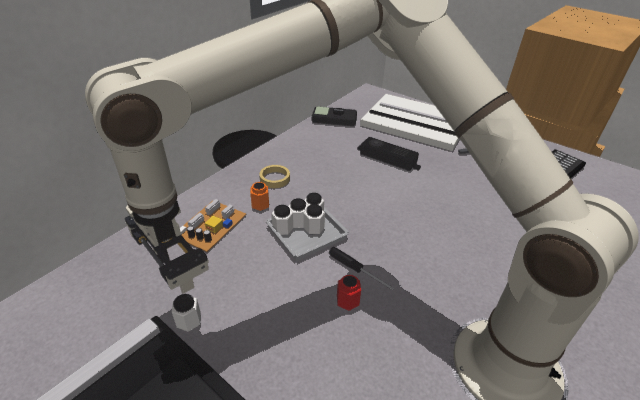

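Side view shows pot_b nested against the row, with its cap near (315,212), and the row undisturbed. Next I'll grip pot_a and set it down clear of b, at tray (-26, +47).

Run:
```python
from h import *
a=[596.8,329.5]
ctrl.servo_line(a+[32],max_speed=100); st('down')
effector.gripper_to(0.0,20); st('grip')
assert ctrl.sense()['finger_gap']*92<53
ctrl.servo_line(a+[150],max_speed=150); st('lift')
t=list(tr(-26,47)); o=rot(70.1,t+[150])
ctrl.move_pose(t+[150],o); st('over')
ctrl.servo_line(t+[45],max_speed=120); st('pre')
hit=ctrl.servo_line(t+[33],max_speed=25,contact_N=2.5); st('hit %s'%hit)
s=ctrl.sense()['position'][:2]-C; print('tray xy',44+s@ex,s@ey)
shot('a2')
s=cv2.resize(cv2.imread('pics/side_a2.png')[140:280,230:390],None,fx=4,fy=4);cv2.imwrite('pics/v4.png',s)
```

```text
down t=16.7 [597.2 329.9  32.9] F [ 0.3 -0.8  0. ] gap 91.9
grip t=17.4 [596.8 329.5  32. ] F [-0.1  0.3  0.3] gap 50.0
lift t=18.4 [596.5 328.7 148.8] F [-0.5  0.3 -2.2] gap 50.2
rot (np.float64(1.1670663052900152), [0, 1.5707963267948966, np.float64(-0.3473205211468717)], array([ 0.79,  0.71, -1.17,  1.83,  0.73,  1.11,  0.58]))
over t=19.6 [5.609e+02 5.000e-01 1.500e+02] F [ 0.1 -0.2 -2.5] gap 50.1
pre t=20.7 [561.4  -0.6  45.7] F [ 0.4  0.4 -0.9] gap 50.2
hit True t=21.1 [561.3  -1.1  35.4] F [ 0.6 -0.6  2.1] gap 50.1
tray xy -25.475597142882833 46.97045888172763
```

View pics/v4.png

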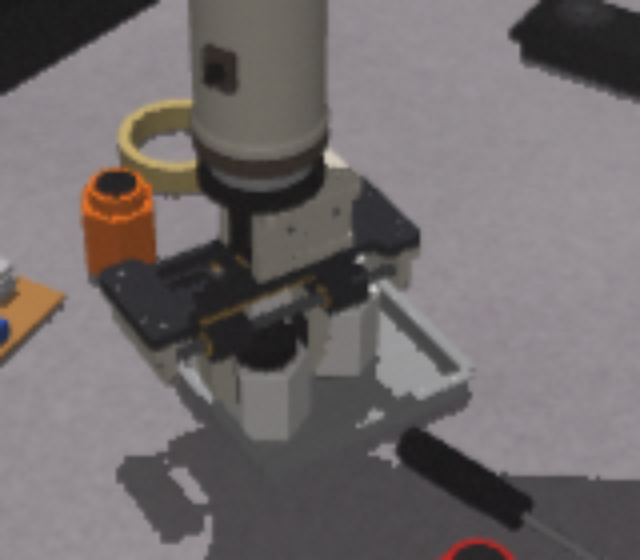

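Run:
```python
from h import *
t=list(tr(-26,47))
effector.gripper_to(0.63); st('rel')
ctrl.servo_line(t+[115],max_speed=150)
effector.gripper_to(0.0); st('up')
p=list(tr(-26,103))
ctrl.servo_line(p+[115],max_speed=150)
ctrl.servo_line(p+[35],max_speed=120); st('side')
q=list(tr(-26,71))
hit=ctrl.servo_line(q+[35],max_speed=25,contact_N=4); st('pushy %s'%hit)
s=ctrl.sense()['position'][:2]-C; print('tray xy',44+s@ex,s@ey)
shot('a3')
s=cv2.resize(cv2.imread('pics/side_a3.png')[140:280,230:390],None,fx=4,fy=4);cv2.imwrite('pics/v5.png',s)
```

```text
rel t=21.6 [559.9  -1.3  34.6] F [ 0.4  0.  -0.3] gap 58.3
up t=23.3 [560.8  -0.9 115. ] F [ 0.2  0.2 -0.2] gap 0.4
side t=24.6 [580.2  52.2  35.4] F [ 0.4 -0.1  0. ] gap 0.6
pushy False t=26.1 [568.9  21.7  34.9] F [ 0.3 -0.3 -0.5] gap 0.6
tray xy -26.08191222399394 70.94528678016923
```

View pics/v5.png

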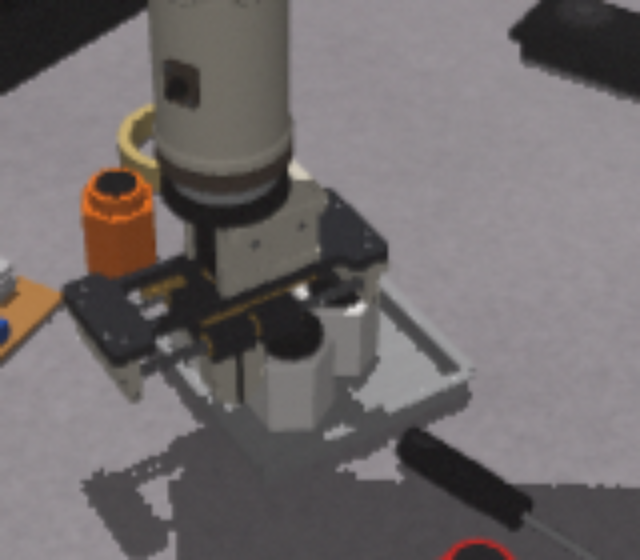

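Pot a has moved towards b but isn't there yet. I'll lift and measure it.

Run:
```python
from h import *
ctrl.servo_line(list(tr(-26,76))+[35],max_speed=60)
ctrl.servo_line(list(tr(-26,103))+[140],max_speed=150)
shot('a4')
ims={n:cv2.imread(f'pics/{n}_a4.png')[:,:,::-1].copy() for n in('top','side')}
for k,g in dict(a=tr(-26,30),b=tr(.7,-25),l=tr(44,50),c=tr(44,0),r=tr(44,-50)).items():
    r=cap('side',ims['side'],g,68,thr=80)
    if r: d=r[0]-C; print(k,(44+d@ex).round(1),(d@ey).round(1),r[1].round(1))
s=cv2.resize(ims['side'][140:280,230:390,::-1],None,fx=4,fy=4);cv2.imwrite('pics/v6.png',s)
```

```text
a -27.0 28.8 46.6
l 43.0 48.3 40.4
c 44.2 -0.3 46.3
```

View pics/v6.png

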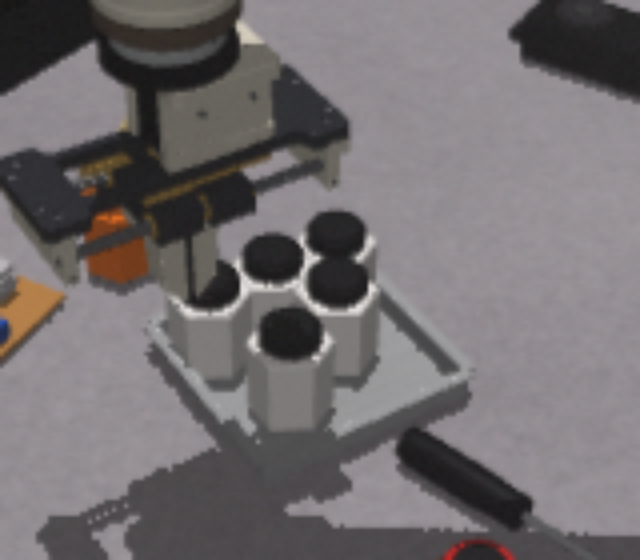

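Run:
```python
from h import *
effector.gripper_to(0.22)
p=list(tr(-68,28))
ctrl.servo_line(list(tr(-68,60))+[140],max_speed=200)
ctrl.servo_line(p+[140],max_speed=150)
ctrl.servo_line(p+[34],max_speed=120); st('behind')
def txy(m,h):
    s=ctrl.sense()['position'][:2]-C; st(m+' %s'%h); print('  tray xy',(44+s@ex).round(1),(s@ey).round(1))
h=ctrl.servo_line(list(tr(-48,26.5))+[34],max_speed=30,contact_N=5); txy('p1',h)
h=ctrl.servo_line(list(tr(-27,25))+[34],max_speed=20,contact_N=5); txy('p2',h)
shot('a5')
s=cv2.resize(cv2.imread('pics/side_a5.png')[140:280,230:390],None,fx=4,fy=4);cv2.imwrite('pics/v7.png',s)
```

```text
behind t=29.8 [515.4  -4.2  34.6] F [ 0.1 -0.3  0.8] gap 20.2
p1 False t=30.6 [533.1 -12.6  33.9] F [ 0.4  0.7 -0.6] gap 19.9
  tray xy -48.1 26.5
p2 True t=31.4 [547.8 -19.8  33.4] F [-0.3 -0.2  0.4] gap 19.9
  tray xy -31.8 24.8
```

View pics/v7.png

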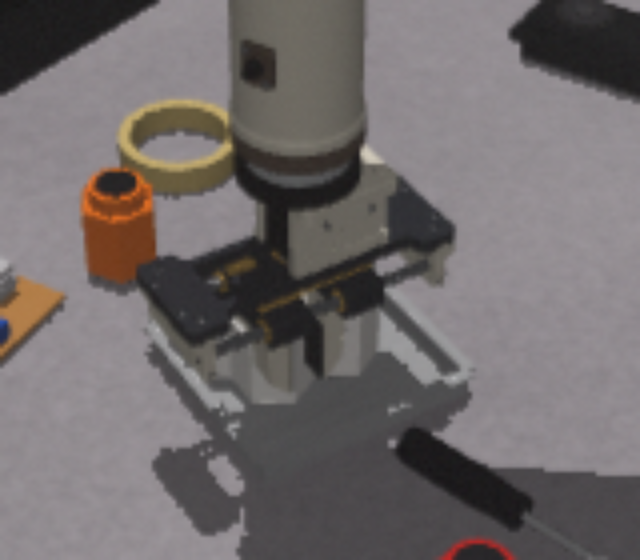

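Pot a reached the predicted seat. I'll nudge b once more in case it was displaced, then back off and check.

Run:
```python
from h import *
def txy(m,h):
    s=ctrl.sense()['position'][:2]-C; st(m+' %s'%h); print('  tray xy',(44+s@ex).round(1),(s@ey).round(1))
ctrl.servo_line(list(tr(-46,25))+[34],max_speed=60)
ctrl.servo_line(list(tr(-46,-25))+[34],max_speed=100)
h=ctrl.servo_line(list(tr(-27,-25))+[34],max_speed=20,contact_N=5); txy('pb',h)
ctrl.servo_line(list(tr(-46,-25))+[34],max_speed=60)
ctrl.servo_line(list(tr(-46,-25))+[200],max_speed=200)
ctrl.move_pose([350,-450,250],[0,np.pi/2,-1.2]); st('away')
shot('f1')
ims={n:cv2.imread(f'pics/{n}_f1.png')[:,:,::-1].copy() for n in('top','side')}
for n in ims:
  P={}
  for k,g in dict(a=tr(.7,25),b=tr(.7,-25),l=tr(44,50),c=tr(44,0),r=tr(44,-50)).items():
    for t in(80,70,60,50):
      r=cap(n,ims[n],g,68,thr=t)
      if r and np.linalg.norm(r[0]-g)<8: break
    else: continue
    d=r[0]-C; P[k]=r[0]; print(n,k,(44+d@ex).round(1),(d@ey).round(1),r[1].round(1))
  print(n,{x+y:np.linalg.norm(P[x]-P[y]).round(1) for x,y in('lc','cr','ab','al','ac','bc','br') if x in P and y in P})
t=cv2.resize(ims['top'][145:245,245:345,::-1],(400,400),interpolation=2); s=cv2.resize(ims['side'][170:270,255:355,::-1],(400,400),interpolation=2)
cv2.imwrite('pics/v8.png',np.hstack([t,s]))
```

```text
pb True t=33.3 [530.6 -67.1  33.3] F [ 0.5 -0.6  0.1] gap 20.0
  tray xy -31.8 -25.6
away t=36.2 [ 351.4 -448.3  250. ] F [-0.6 -0.6  0.1] gap 19.8
top a 1.8 26.3 37.1
top b 2.1 -24.2 37.2
top l 45.6 50.8 37.7
top c 45.6 0.4 37.6
top r 45.2 -50.0 37.5
top {'lc': np.float64(50.4), 'cr': np.float64(50.5), 'ab': np.float64(50.5), 'al': np.float64(50.2), 'ac': np.float64(50.9), 'bc': np.float64(50.0), 'br': np.float64(50.2)}
side l 43.9 50.2 46.4
side {}
```

View pics/v8.png

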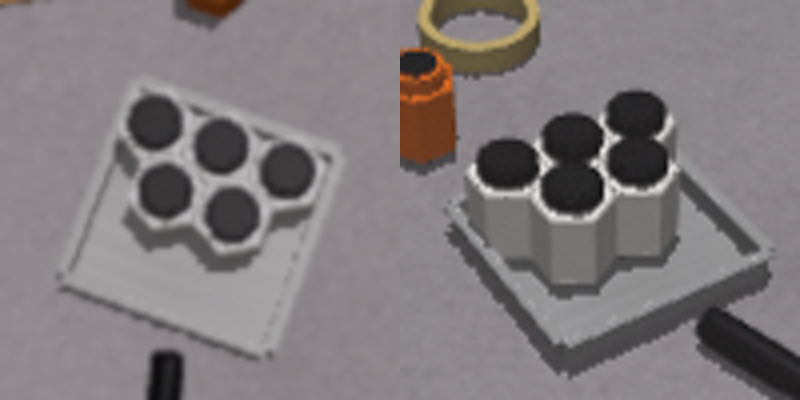

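View pics/top_f1.png

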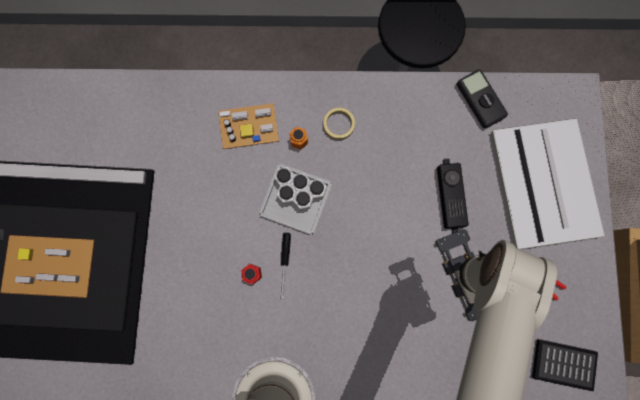

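All seven pair distances measure 50.0–50.9 mm in the top view. The pots are upright and honeycombed, the row is at its wall, nothing else has moved, and the arm is clear at height. I'm handing in.

Run:
```python
from h import *
ticket.finish_job(); st('done')
```

```text
the job is handed in; nothing more can be done
the job is handed in; nothing more can be done
```

The two loose pots are packed in the tray as the second row, and I handed the job in at about 36 s of the 72 s allowed. pot_b is in the right hollow and pot_a in the left. I gripped each on its flats, set it on the tray floor and pushed it home with the half-open fingers used as a V.

**Last checks, top view:**
- All seven neighbouring pairs measured 50.0–50.9 mm between centres (limit 52.5 mm).
- The row pots measured x ≈ 45 mm in a tray frame I fixed from the row's starting position, so they have not moved from their wall.
- The board, tape roll, screwdriver and speaker box look to be where they started. I judged this by eye only.
- The arm was parked clear of everything.

**Side view:** all five pots look upright and touching. The numeric cross-check from this camera failed: the caps overlap there, so only the left row pot could be measured, at x ≈ 43.9 mm. Throughout the job the side camera read about 1.8 mm lower in x than the top one, within the cameras' calibration error.

**One thing did not go as planned:** the sideways push on pot_a stopped about 3 mm short of where I expected. The V push then seated it.

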